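# Lock the centrifuge rotor nut with its pin

### The job

The centrifuge rotor's castle nut is only spun on loosely: turn it clockwise until you feel it seat on the disc spring, then carry on to the very next slot that lines up with the spindle's cross hole, without going past it or backing off. Then take the lock pin from the white tray, push it gently through slot and hole until its head meets the nut, and let go. Leave the washer, wash bottle, beaker and timer where they are.

Things in the scene. Friction and masses are not known exactly. Their poses are not given: they have to be found in the camera images.
- centrifuge: White bench centrifuge, fixed, 340 x 380 mm, 188 mm high, its lid taken off, with a round bowl of 280 mm in which the rotor stands. Origin: centre of its underside.
- rotor: Swing-out rotor with the drive spindle in the bowl's middle, locked: it does not turn. Origin: on the spindle's axis, at the centre of the flat hub top (92 mm across, 200 mm above the bench). z up, x along the spindle's cross hole. Four arms with buckets lie lower, outside the hub. The spindle is 24 mm across and ends 40 mm above the origin.
- hole (a point): Centre of the cross hole in the spindle, on its axis, 29 mm above the rotor's origin. The hole is 7 mm wide and 7 mm high, level, along the rotor's x axis, open at both ends: the pin may go in from either end.
- nut: Steel hex castle nut M24 x 1.5 on the spindle, 36 mm across flats, 30 mm high. Origin: centre of its lower face, 4 mm above the hub; it turns with the nut. z up; x, and every 60 degrees from it, points through the middle of a flat. Grip it across any two parallel flats. It tightens clockwise seen from above and stays where it is left, less 0.02 rad of spring-back.
- nut_top (a point): Centre of the nut's top, 30 mm above its lower face, axes as the nut. Six slots 7 mm wide and 9.5 mm deep are cut down from the top, one in the middle of each flat, so x and every 60 degrees from it is a slot. A slot is in line when it points along the rotor's x axis (either way); after seating, the next one comes 0.25 to 0.9 rad further on.
- nut_face (a point): Centre of the nut's lower bearing face. It sinks 1.5 mm for each full turn of the nut until it seats on the disc spring, 4 mm above the rotor's origin (and comes up again by as much if the nut is backed off).
- spring_top (a point): Top of the disc spring, a coned steel washer 44 mm across under the nut. At the start the nut is 0.25 to 0.85 rad short of it (0.06 to 0.20 mm, too little to see). Turned loose the nut takes about 0.1 N m; where it seats this jumps to about 0.7 N m (0.4 to 0.55 N m remain when the turning stops). Each sixth of a turn then flattens the spring by 0.25 mm; more than 0.265 mm is too much.
- pin: Steel lock pin, 35 g, lying in the tray: square grip head 24 x 12 x 12 mm, round shank 5 mm thick and 48 mm long with a tapered tip. x points from head to tip. Origin: on the underside at the shoulder: the head reaches from x = -24 to 0 mm, the shank from 0 to 48 mm; the pin's centre line is 6 mm above the origin.
- pin_seat (a point): Point on the pin's centre line, 18 mm from the shoulder towards the tip. It lies at the centre of the cross hole when the head meets the nut's flat.
- tray: White tray fixed on the bench, 190 x 150 mm, rim 14 mm high, floor 4 mm thick. Origin: centre of its underside.
- washer: Spare steel washer in the tray, 42 mm across with a 25 mm hole, 4 mm thick. Leave it alone. Origin: centre of its underside.
- wash_bottle: White wash bottle with blue cap and spout, 66 mm across, 176 mm high. Leave it alone. Origin: centre of its underside.
- beaker: Clear beaker, 68 mm across, 90 mm high. Leave it alone. Origin: centre of its underside.
- timer: Round white laboratory timer lying face up, 80 mm across, 42 mm high. Leave it alone. Origin: centre of its underside.

How it is judged:
By the outcome, as a careful person would: the job done as asked, in the order asked, and still so for the second after the job is handed in, with the robot touching nothing.
It also fails if it takes over 72 s, if anything falls off the work surface, if the arm or the gripper's body presses on something with over 40 N, if the wrist force passes 120 N, or if a joint passes its speed limit or range.

### The arm

A 6-joint arm with a two-finger parallel gripper is mounted at the origin on the work surface. World frame = base frame: x ahead of the robot, y to its left, z up, the work surface at z = 0. Lengths are in m, angles in degrees, forces in N, time in s.
With the tool pointing down it reaches from about 0.3 to 0.75 m from the base axis. Payload 8.5 kg.
Tool frame: the origin (TCP) lies at the very end of the fingers, on their centre line; the grasp point (between the pads) lies 19 mm behind it (env.hold_point_z is the distance from the TCP to the grasp point, in m); z points along the fingers, y is the line along which they close (so a half turn about z gives the same grasp; the last joint's range is limited). The gripper opens to 85 mm and grips with 20 to 120 N. Pads are 22 mm wide; open, the fingers measure 114 mm over their backs; the gripper's body (76 mm by 85 mm) begins 54 mm behind the grasp point. The pads swing forward as they close: fully open they stand 13 mm farther back than shut.
Start: joints at [-81.091, 21.807, 74.336, -0, 83.858, -12.336], TCP at [0.199, -0.513, 0.231] pointing down, gripper open.
Joint ranges: [-178.18, 178.18], [-50.72, 133.34], [12.68, 142.11], [-81.47, 261.47], [9.98, 163.14], [-165.26, 165.26]. Speed limits (degrees/s): [136.94, 136.94, 180, 180, 180, 180].

### API

Orientations are given as a 3x3 rotation matrix whose columns are the frame's x, y, z axes.
In Python, from rig import env, optics gives the robot as it stands.
- The arm moves only by the shell command python3 -m jog 'ROWS' [OPENING] [FORCE]. ROWS is JSON, a list of rows, each an object with "linear": the shift along the tool's x, y, z in units of 40 mm (1.0 is 40 mm), a list of three; "roll": the turn about the tool's z in units of 5 degrees (1.0 is 5 degrees). A call has 1 to 12 rows; each row shifts and turns the commanded pose from where the row before left it, along the tool's axes as they then stand; what a row does not reach is not made up. A row lasts 1/12 s, in which the tool goes at most 41.7 mm and 7.16 degrees, less where a joint would pass 70% of its speed; a pose out of reach is approached as far as the arm can. A call is refused whole if a number of a shift passes 1 or a number of a turn 1, either way. A call with a gripper value outside its range is refused whole. OPENING is the opening, from -1 (shut) to 1 (fully open), set as the call begins (- or left out, the last holds). The fingers move at their own pace and stop on an object; FORCE is the grip in N (left out, the last holds). Time passes only in rows, so rows that do not move let the fingers close. It gives the time, the measured TCP pose, the force, the opening and the grip force at its end, in the units of the state.
- env.observe(): the state, without advancing time (a new reading comes with each control period).
- optics.get_image(name): name is "scene" or "top" or "wrist"; returns the picture (420x560x3 uint8, red, green, blue); there is no depth.
- optics.calibration(name): a dict with "fov_y" (degrees; the focal length in pixels is half the picture's height over the tangent of half this angle, whatever the lens; pixels are square), "cx", "cy" (the principal point, pixels), "D" ([k1, k2, p1, p2, k3] as OpenCV has them; the pictures are not rectified), "T" (4x4, takes a point from camera to world coordinates). Camera axes: x right, y down, z forward; pixel columns grow to the right and rows downward; lengths in m; the calibration is good to about 2 mm. A picture is of the moment at which its call begins: read the wrist's pose just before it. calibration takes no time and is no camera call; for the wrist camera it gives the pose at the moment of the call.
- env.close_job(): hands the job in; it is judged then, once.
The state is a dict: "time_s": time; "q": joint angles; "qvel": joint speeds; "joint_efforts": joint torques, N m; "position": TCP position; "tool_rot": TCP orientation; "ft_force": force on the tool from outside, world axes, zero at the start; "wrist_torque": the same for the moment, N m; "grip_width": finger opening in m; "gripper_force": force on a finger pad.
Only numpy, scipy, OpenCV 4.12 (cv2) and the standard library are available. Lean on these libraries where they do the work, as an engineer would, in place of code of your own. Each camera call takes 0.05 s, during which the arm holds its last target. There are 200 camera calls.

## Working session

There is one attempt and no reset: what is moved stays moved. The work goes in short steps, Python scripts to look and compute and a shell command to move; the robot and the scene stay as the last step left them, time stands still between calls to the robot, and variables do not carry over. Pictures are saved under pics/ and viewed, at most 10 in all, crops included, and the job is handed in when it is done.

```bash
ls; mkdir -p pics
cat > h.py <<'E'
import numpy as np, cv2
from rig import env, optics
def K(c):
    f=210/np.tan(np.radians(c['fov_y'])/2); return np.array([[f,0,c['cx']],[0,f,c['cy']],[0,0,1.]])
def ray(c,uv):
    n=cv2.undistortPoints(np.array(uv,float).reshape(-1,1,2),K(c),np.array(c['D'],float)).reshape(-1,2)
    T=np.array(c['T']); d=np.c_[n,np.ones(len(n))]@T[:3,:3].T
    return T[:3,3],d
def plane(c,uv,z):
    o,d=ray(c,uv); return o+d*((z-o[2])/d[:,2])[:,None]
def proj(c,P):
    T=np.linalg.inv(np.array(c['T'])); r=cv2.Rodrigues(T[:3,:3])[0]
    return cv2.projectPoints(np.array(P,float).reshape(-1,1,3),r,T[:3,3],K(c),np.array(c['D'],float))[0].reshape(-1,2)
def snap(name,fn=None):
    c=optics.calibration(name); im=optics.get_image(name)[:,:,::-1].copy()
    if fn: cv2.imwrite('pics/'+fn,im)
    return c,im
E
python3 - <<'E'
from h import *
s=env.observe(); print(s['tool_rot'],s['ft_force'],s['grip_width'])
ims=[]
for n in ['scene','top','wrist']:
    c,im=snap(n,n+'0.png'); print(n,c['fov_y'],c['D'],np.round(c['T'],3).tolist())
E
```

```text
pics
[[ 9.32054276e-01  3.62318600e-01 -2.40567877e-04]
 [ 3.62318565e-01 -9.32053247e-01  1.41496923e-03]
 [ 2.88447598e-04 -1.40599033e-03 -9.99998970e-01]] [-0.24533321  0.89303076  0.3530546 ] 0.08557278622620981
scene 54.67507571625063 [0.01530074 0.         0.         0.         0.        ] [[-0.267, 0.768, -0.582, 0.979], [0.964, 0.209, -0.167, 0.008], [-0.006, -0.606, -0.796, 0.77], [0.0, 0.0, 0.0, 1.0]]
top 50.3170306843871 [-0.00827504  0.          0.          0.          0.        ] [[0.025, -0.987, 0.161, 0.383], [-0.999, -0.03, -0.028, -0.103], [0.033, -0.16, -0.987, 0.971], [0.0, 0.0, 0.0, 1.0]]
wrist 59.01930972962561 [-0.02859968  0.          0.          0.          0.        ] [[0.363, -0.89, -0.277, 0.27], [-0.932, -0.347, -0.107, -0.485], [-0.001, 0.297, -0.955, 0.374], [0.0, 0.0, 0.0, 1.0]]
```

View pics/top0.png

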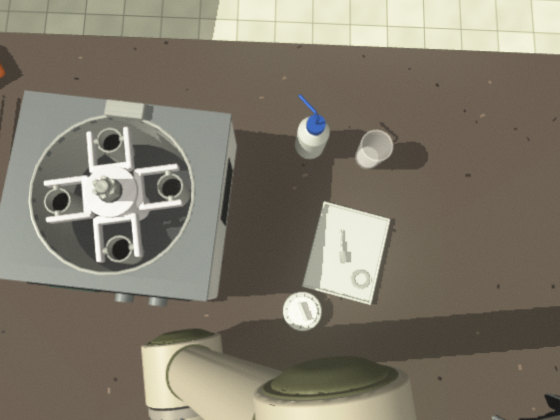

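View pics/scene0.png

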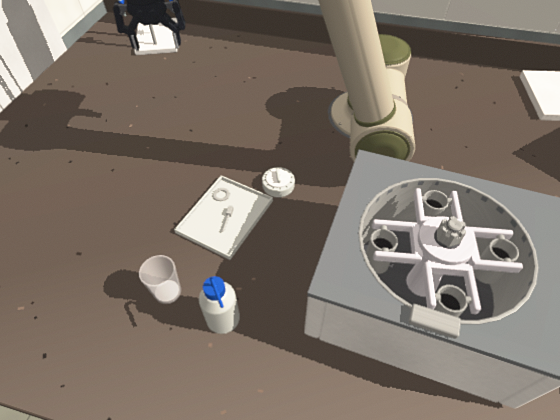

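The top view shows the spindle and nut near (103,187), the pin from (345,258) to (342,232), and the washer at (361,279). In the scene view the nut is near (453,228) and the pin near (227,218).

Run:
```python
from h import *
t=optics.calibration('top'); s=optics.calibration('scene')
print('nut/top',plane(t,[(102,185)],.235),'scene',plane(s,[(452,226)],.235))
print('pin',plane(t,[(345,258),(342,232),(361,279),(348,253)],.012), plane(s,[(229,211),(223,231)],.012))
def tri(a,b):
    o1,d1=ray(t,[a]);o2,d2=ray(s,[b]);d1=d1[0];d2=d2[0]
    k=np.linalg.lstsq(np.c_[d1,-d2],o2-o1,rcond=None)[0];return o1+k[0]*d1,o2+k[1]*d2
print(tri((102,185),(452,226)))
a=cv2.imread('pics/top0.png'); b=cv2.imread('pics/scene0.png')
A=cv2.resize(a[160:220,70:150],None,fx=5,fy=5,interpolation=2);B=cv2.resize(b[205:265,410:490],None,fx=5,fy=5,interpolation=2)
C=cv2.resize(a[195:310,300:400],(400,300*460//460),interpolation=2);D=cv2.resize(b[175:255,170:277],(400,300),interpolation=2)
cv2.imwrite('pics/c1.png',np.vstack([np.hstack([A,B]),np.hstack([C,D])]))
```

```text
nut/top [[0.54137344 0.17193393 0.235     ]] scene [[0.53857354 0.1690871  0.235     ]]
pin [[ 0.4455828  -0.27514338  0.012     ]
 [ 0.5016914  -0.26854438  0.012     ]
 [ 0.40171457 -0.3095801   0.012     ]
 [ 0.45650162 -0.28163354  0.012     ]] [[ 0.44808844 -0.26978205  0.012     ]
 [ 0.50589419 -0.26335936  0.012     ]]
(array([0.54061513, 0.1706209 , 0.2385169 ]), array([0.54077719, 0.16827986, 0.23767781]))
```

View pics/c1.png

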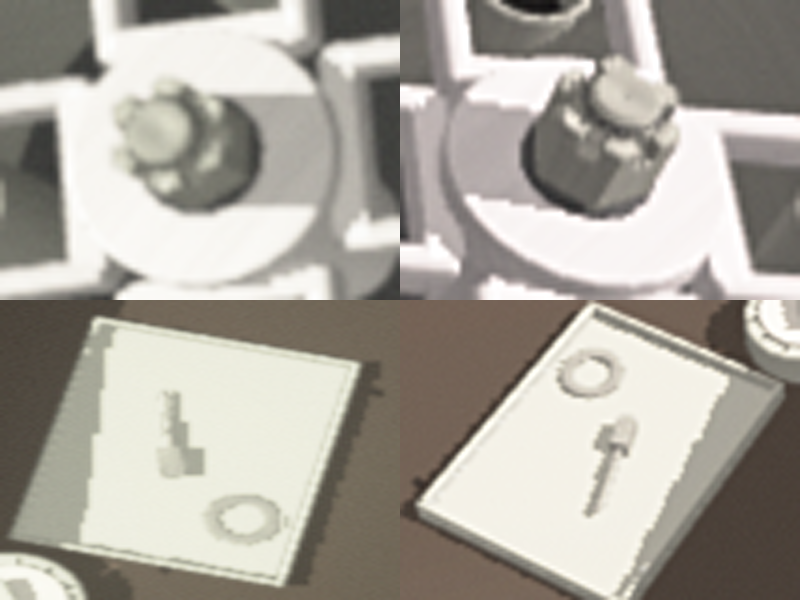

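```bash
R='{"linear":[0.695,-0.61,-0.285]}'; python3 -m jog '[{"linear":[0.695,-0.61,-0.285]},{"linear":[0.695,-0.61,-0.285]},{"linear":[0.695,-0.61,-0.285]},{"linear":[0.695,-0.61,-0.285]},{"linear":[0.695,-0.61,-0.285]},{"linear":[0.695,-0.61,-0.285]},{"linear":[0.695,-0.61,-0.285]},{"linear":[0.695,-0.61,-0.285]},{"linear":[0.695,-0.61,-0.285]},{"linear":[0.695,-0.61,-0.285]}]' && python3 -m jog '[{"linear":[0.695,-0.61,0]},{"linear":[0.695,-0.61,0]},{"linear":[0.695,-0.61,0]},{"linear":[0.695,-0.61,0]},{"linear":[0.695,-0.61,0]},{"linear":[0.695,-0.61,0]},{"linear":[0.695,-0.61,0]},{"linear":[0.695,-0.61,0]},{"linear":[0.695,-0.61,0]},{"linear":[0.695,-0.61,0]},{"linear":[0,0,0]},{"linear":[0,0,0]}]'
python3 - <<'E'
from h import *
c,im=snap('wrist','w1.png'); print(proj(c,[.54,.17,.24]))
cv2.imwrite('pics/w1c.png',im)
E
```

```text
[[-604655.404456  -598874.9124437]]invalid input
```

View pics/w1c.png

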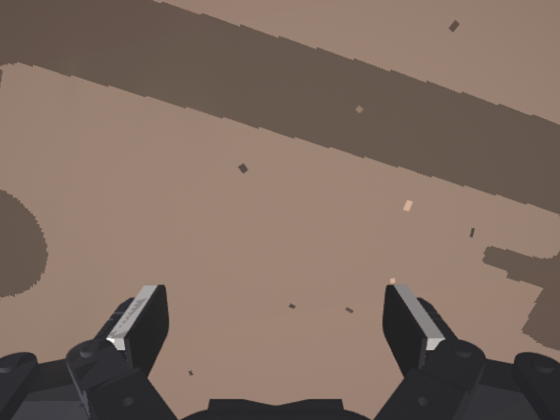

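The call was refused, probably because each row also needs "roll". The wrist picture shows only bench, with the fingertips near (160,290) and (385,290).

```bash
python3 -m jog '[{"linear":[0.695,-0.61,-0.285],"roll":0},{"linear":[0.695,-0.61,-0.285],"roll":0},{"linear":[0.695,-0.61,-0.285],"roll":0},{"linear":[0.695,-0.61,-0.285],"roll":0},{"linear":[0.695,-0.61,-0.285],"roll":0},{"linear":[0.695,-0.61,-0.285],"roll":0},{"linear":[0.695,-0.61,-0.285],"roll":0},{"linear":[0.695,-0.61,-0.285],"roll":0},{"linear":[0.695,-0.61,-0.285],"roll":0},{"linear":[0.695,-0.61,-0.285],"roll":0}]' && python3 -m jog '[{"linear":[0.695,-0.61,0],"roll":0},{"linear":[0.695,-0.61,0],"roll":0},{"linear":[0.695,-0.61,0],"roll":0},{"linear":[0.695,-0.61,0],"roll":0},{"linear":[0.695,-0.61,0],"roll":0},{"linear":[0.695,-0.61,0],"roll":0},{"linear":[0.695,-0.61,0],"roll":0},{"linear":[0.695,-0.61,0],"roll":0},{"linear":[0.695,-0.61,0],"roll":0},{"linear":[0.695,-0.61,0],"roll":0},{"linear":[0,0,0],"roll":0},{"linear":[0,0,0],"roll":0}]'
python3 - <<'E'
from h import *
c,im=snap('wrist','w1.png'); print(proj(c,[.54,.17,.24]),env.observe()['q'])
E
```

```text
time_s: 1.03
position: [0.3703, -0.1826, 0.3459]
tool_rot: [[0.932, 0.362, 0.0], [0.362, -0.932, -0.0], [0.0, 0.0, -1.0]]
ft_force: [0.3, -0.7, -0.0]
grip_width: 0.0852
gripper_force: 0.0
time_s: 2.03
position: [0.5409, 0.1451, 0.3444]
tool_rot: [[0.931, 0.365, -0.002], [0.365, -0.931, -0.0], [-0.002, -0.0, -1.0]]
ft_force: [-0.6, -1.1, -0.4]
grip_width: 0.0852
gripper_force: 0.0
[[241.28508433 205.15034251]] [ 2.79493021e+00  1.99322744e+01  5.88371840e+01 -1.32573756e-02
  1.01290592e+02  7.14833619e+01]
```

View pics/w1.png

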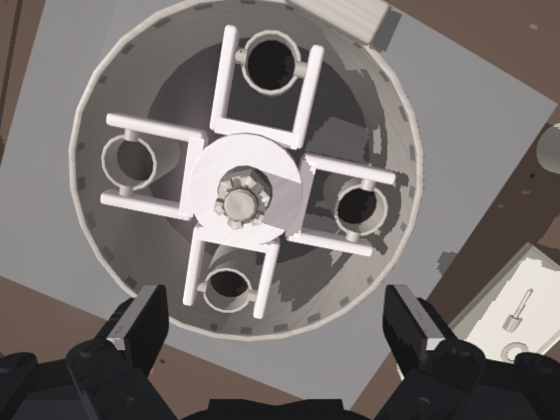

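Run:
```python
from h import *
im=cv2.imread('pics/w1.png'); cv2.imwrite('pics/w1z.png',cv2.resize(im[165:245,200:280],(600,600),interpolation=2))
c=optics.calibration('wrist'); print(plane(c,[(240,205)],.24))
```

```text
[[0.53943442 0.16974581 0.24      ]]
```

View pics/w1z.png

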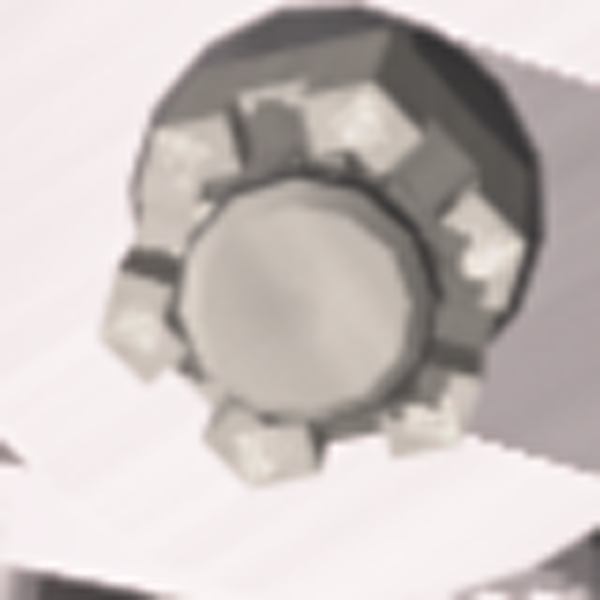

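The zoom shows the nut top centred near (308,287), with slots at about (150,248), (270,130), (430,165), (460,342), (360,440) and (195,390). The cross hole isn't visible yet, so I'll take a lower oblique view.

```bash
python3 -m jog '[{"linear":[-0.075,0.38,0.65],"roll":0},{"linear":[-0.075,0.38,0.65],"roll":0},{"linear":[-0.075,0.38,0.65],"roll":0},{"linear":[-0.075,0.38,0.65],"roll":0},{"linear":[0,0,0],"roll":0},{"linear":[0,0,0],"roll":0}]'
python3 - <<'E'
from h import *
# angles from w1 (nut top)
T=optics.calibration('wrist')
c,im=snap('wrist','w2.png'); p=proj(c,[.5395,.17,.232])[0]; print(p)
x,y=max(0,int(p[0])-50),int(p[1])-40
crop=im[y:y+80,x:x+100]; print(x,y)
cv2.imwrite('pics/w2z.png',cv2.resize(crop,(750,600),interpolation=2))
E
```

```text
time_s: 2.58
position: [0.551, 0.0814, 0.2413]
tool_rot: [[0.933, 0.36, -0.002], [0.36, -0.933, 0.0], [-0.002, -0.001, -1.0]]
ft_force: [0.2, 0.2, 0.7]
grip_width: 0.0856
gripper_force: 0.0
[ 78.197      233.89297661]
28 193
```

View pics/w2z.png

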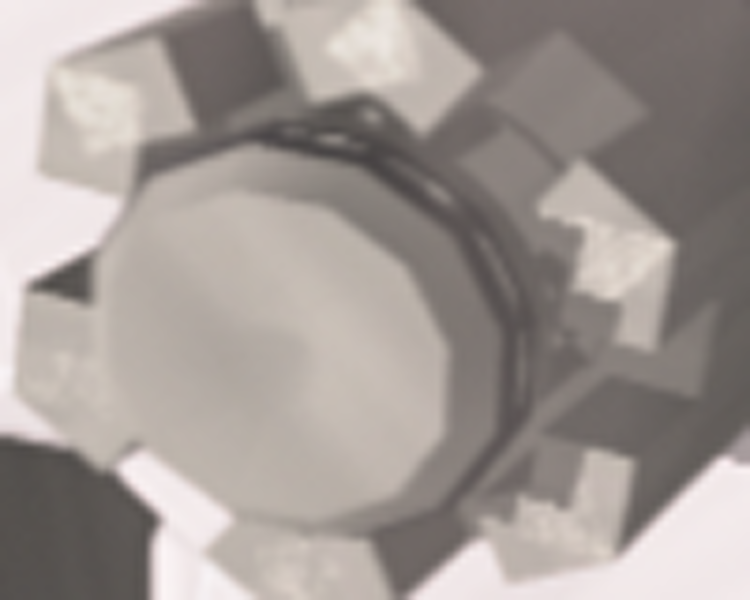

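Run:
```python
from h import *
c2=optics.calibration('wrist')
t=np.array([[.931,.365,-.002],[.365,-.931,0],[-.002,0,-1]]) # old pose for w1 : camera fixed in tool
s=env.observe(); T=np.eye(4);T[:3,:3]=s['tool_rot'];T[:3,3]=s['position']
X=np.linalg.inv(T)@np.array(c2['T'])
T1=np.eye(4);T1[:3,:3]=t;T1[:3,3]=[.5409,.1451,.3444]; c1=dict(c2);c1['T']=T1@X
z=np.array([(190,160),(360,125),(485,245),(430,415),(265,445),(145,320)])/7.5+[200,165]
P=plane(c1,z,.234); m=P.mean(0); print(m,np.linalg.norm(P-m,axis=1)); 
a=np.degrees(np.arctan2(*(P-m)[:,1::-1].T)); print(a, (a-30)%60)
# same from w2z castellations 
z2=np.array([(105,120),(385,50),(610,255),(560,510),(295,570),(75,375)])/7.5+[28,193]
P2=plane(c2,z2,.234); m2=P2.mean(0); print(m2,np.linalg.norm(P2-m2,axis=1)); 
a=np.degrees(np.arctan2(*(P2-m2)[:,1::-1].T)); print(a, (a-30)%60)
# spindle top centre from w2: z .24
print(plane(c2,np.array([(272,350)])/7.5+[28,193],.24))
al=np.radians(np.mean((a-30)%60)); C=np.array([m2[0],m2[1],0])
for k in range(6):
    th=al+k*np.pi/3; r=np.array([np.cos(th),np.sin(th),0]);n=np.array([-r[1],r[0],0])
    f=lambda R,w,zz:((proj(c2,C+r*R+n*w+[0,0,zz])[0]-[28,193])*7.5).round().astype(int).tolist()
    print(k,round(np.degrees(th)),'floor',[f(18,0,0)and f(.018,w,.2245) for w in(-.0035,.0035)],[f(.0115,w,.2245) for w in(-.0035,.0035)],'wall top',[f(.0115,w,.2325) for w in(-.0035,.0035)],'far', f(.000,0,.2255))
```

```text
[0.53965001 0.17022383 0.234     ] [0.01647918 0.01623133 0.01680609 0.01675422 0.01651486 0.01629987]
[  63.70436949    4.16215906  -54.65770817 -117.94306325 -176.14790502
  123.01875206] [33.70436949 34.16215906 35.34229183 32.05693675 33.85209498 33.01875206]
[0.53887644 0.17242594 0.234     ] [0.01676771 0.01700482 0.01710339 0.01674608 0.0170522  0.01685967]
[  65.34672042    2.87475689  -55.7367425  -115.59692491 -177.01300141
  123.65245578] [35.34672042 32.87475689 34.2632575  34.40307509 32.98699859 33.65245578]
[[0.53884385 0.17307899 0.24      ]]
0 34 floor [[362, -25], [254, 1]] [[402, 78], [295, 103]] wall top [[333, 113], [222, 139]] far [409, 271]
1 94 floor [[136, 131], [123, 235]] [[241, 161], [226, 264]] wall top [[166, 200], [152, 307]] far [409, 271]
2 154 floor [[197, 410], [285, 486]] [[260, 345], [348, 421]] wall top [[187, 391], [280, 471]] far [409, 271]
3 214 floor [[470, 538], [572, 516]] [[433, 445], [536, 423]] wall top [[369, 496], [476, 473]] far [409, 271]
4 274 floor [[693, 397], [713, 296]] [[591, 368], [609, 267]] wall top [[533, 416], [552, 310]] far [409, 271]
5 334 floor [[647, 115], [558, 33]] [[579, 184], [490, 103]] wall top [[519, 225], [426, 140]] far [409, 271]
```

Slot 5 (azimuth −26°) shows a lighter square set in past a thin riser, which looks like the hole floor offset clockwise by roughly 10°. That would put the hole midway between the rotor arms. Next I'll check the arm directions, move above the nut and pre-align.

```bash
python3 -m jog '[{"linear":[0,0,-0.975],"roll":0},{"linear":[0.18,-0.73,0],"roll":0},{"linear":[0.18,-0.73,0],"roll":0},{"linear":[0.18,-0.73,0],"roll":0},{"linear":[0,0,0],"roll":-0.95},{"linear":[0,0,0],"roll":-0.95},{"linear":[0,0,0],"roll":-0.95},{"linear":[0,0,0],"roll":-0.95},{"linear":[0,0,0],"roll":-0.95},{"linear":[0,0,0],"roll":-0.95},{"linear":[0,0,0],"roll":-0.95},{"linear":[0,0,0],"roll":-0.95}]' && python3 -m jog '[{"linear":[0,0,0],"roll":-0.95},{"linear":[0,0,0],"roll":0},{"linear":[0,0,0],"roll":0}]'
python3 - <<'E'
from h import *
c2=optics.calibration('wrist'); s=env.observe(); T=np.eye(4);T[:3,:3]=s['tool_rot'];T[:3,3]=s['position']
X=np.linalg.inv(T)@np.array(c2['T']); np.save('X.npy',X)
T1=np.eye(4);T1[:3,:3]=[[.931,.365,-.002],[.365,-.931,0],[-.002,0,-1]];T1[:3,3]=[.5409,.1451,.3444]; c1=dict(c2);c1['T']=T1@X
for z in(.12,.17):
    B=plane(c1,[(271,63),(228,290),(133,158),(360,207)],z); d=B[::2]-B[1::2]; print(z,np.degrees(np.arctan2(d[:,1],d[:,0])),B.mean(0))
c,im=snap('wrist','w3.png'); p=proj(c,[.5393,.171,.236])[0]; print(p)
x,y=int(p[0])-60,int(p[1])-45; print(x,y)
cv2.imwrite('pics/w3z.png',cv2.resize(im[y:y+90,x:x+120],(800,600),interpolation=2))
E
```

```text
time_s: 3.63
position: [0.5399, 0.1728, 0.2827]
tool_rot: [[0.507, 0.862, 0.004], [0.862, -0.507, 0.001], [0.002, 0.003, -1.0]]
ft_force: [0.2, 0.7, 0.5]
grip_width: 0.0854
gripper_force: 0.0
time_s: 3.88
position: [0.5399, 0.1726, 0.282]
tool_rot: [[0.44, 0.898, 0.003], [0.898, -0.44, 0.0], [0.002, 0.002, -1.0]]
ft_force: [-0.0, -0.0, 0.4]
grip_width: 0.0856
gripper_force: 0.0
0.12 [ 9.71716126 98.97580054] [0.52768259 0.16976985 0.12      ]
0.17 [ 9.71716126 98.97580054] [0.53912337 0.17019133 0.17      ]
[275.39808676 251.062711  ]
215 206
```

View pics/w3z.png

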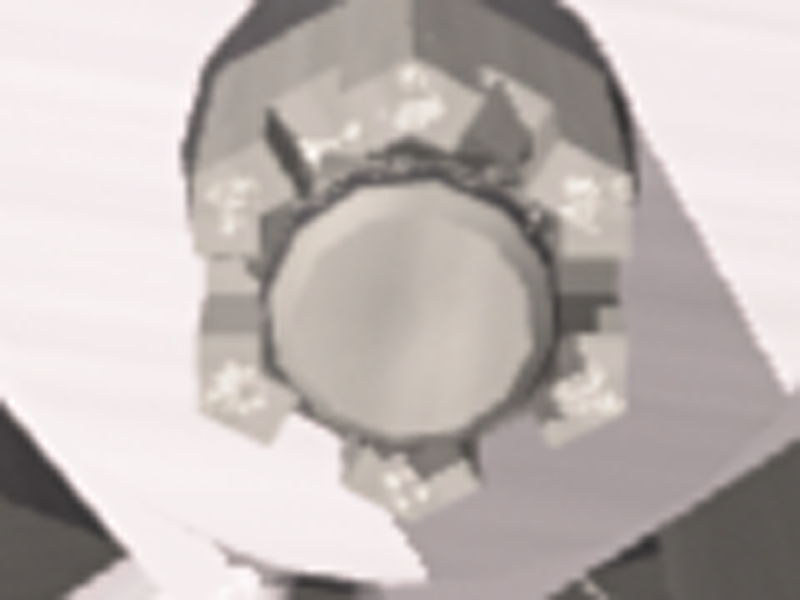

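The w3 crop shows the slots level in the image, so y_t lies across the flats. The nut centre is at about crop (414,295), within 2 mm of the TCP axis. I'll descend and close gently.

```bash
python3 -m jog '[{"linear":[-0.04,0.02,0.6],"roll":0},{"linear":[0,0,0.6],"roll":0},{"linear":[0,0,0.4],"roll":0},{"linear":[0,0,0.25],"roll":0},{"linear":[0,0,0],"roll":0},{"linear":[0,0,0],"roll":0}]' - 20; python3 -m jog '[{"linear":[0,0,0],"roll":0},{"linear":[0,0,0],"roll":0},{"linear":[0,0,0],"roll":0},{"linear":[0,0,0],"roll":0},{"linear":[0,0,0],"roll":0},{"linear":[0,0,0],"roll":0},{"linear":[0,0,0],"roll":0},{"linear":[0,0,0],"roll":0}]' -1 20; python3 -c "
from h import *
s=env.observe();print(s['ft_force'],s['wrist_torque'],np.degrees(np.arctan2(s['tool_rot'][1][1],s['tool_rot'][0][1])),s['q'][5])"
```

```text
time_s: 4.43
position: [0.5402, 0.1705, 0.207]
tool_rot: [[0.439, 0.898, 0.001], [0.898, -0.439, 0.0], [0.0, 0.001, -1.0]]
ft_force: [0.4, 0.5, 0.6]
grip_width: 0.0853
gripper_force: 0.0
time_s: 5.1
position: [0.5397, 0.1706, 0.207]
tool_rot: [[0.438, 0.899, 0.0], [0.899, -0.438, 0.0], [0.0, 0.0, -1.0]]
ft_force: [-3.5, 0.7, 5.7]
grip_width: 0.0354
gripper_force: 25.4
[-3.46023134  0.70164613  5.69681358] [0.14623604 0.5223988  0.00364829] -26.002566871390265 31.547010975597804
```

```bash
cat > t.py <<'E'
from h import *
s=env.observe();print('t',round(s['time_s'],2),'F',np.round(s['ft_force'],1),'M',np.round(s['wrist_torque'],2),'yaz',round(np.degrees(np.arctan2(s['tool_rot'][1][1],s['tool_rot'][0][1])),2),'q6',round(s['q'][5],1),'w',round(s['grip_width'],4),s['gripper_force'],np.round(s['position'],4))
E
Z='{"linear":[0,0,0],"roll":0}'; python3 -m jog '[{"linear":[0,0,0],"roll":0},{"linear":[0,0,0],"roll":0}]' -1 80 >/dev/null; python3 t.py
python3 -m jog '[{"linear":[0,0,0],"roll":0.4},{"linear":[0,0,0],"roll":0.4},{"linear":[0,0,0],"roll":0.4}]'>/dev/null; python3 t.py
python3 -m jog '[{"linear":[0,0,0],"roll":0.4},{"linear":[0,0,0],"roll":0.4}]'>/dev/null; python3 t.py
python3 -m jog '[{"linear":[0,0,0],"roll":0.4},{"linear":[0,0,0],"roll":0.4}]'>/dev/null; python3 t.py
```

```text
t 5.27 F [-3.6  0.7  7.5] M [ 0.16  0.68 -0.03] yaz -26.0 q6 31.5 w 0.0343 79.55084898043424 [0.5398 0.1706 0.2072]
t 5.52 F [-3.4  1.   6.7] M [0.12 0.68 0.06] yaz -32.08 q6 37.6 w 0.0347 79.59176457021385 [0.5397 0.1706 0.2072]
t 5.68 F [-3.3  0.2  6.6] M [0.15 0.74 0.09] yaz -36.08 q6 41.6 w 0.0345 79.59155828459188 [0.5397 0.1706 0.2072]
t 5.85 F [-3.6  1.2  6.9] M [0.13 0.7  0.13] yaz -40.08 q6 45.6 w 0.0348 79.5957550406456 [0.5397 0.1706 0.2072]
```

```bash
python3 -m jog '[{"linear":[0,0,0],"roll":0.4},{"linear":[0,0,0],"roll":0.4}]'>/dev/null; python3 t.py
python3 -m jog '[{"linear":[0,0,0],"roll":0.4},{"linear":[0,0,0],"roll":0.4}]'>/dev/null; python3 t.py
python3 -m jog '[{"linear":[0,0,0],"roll":0.4},{"linear":[0,0,0],"roll":0.4}]'>/dev/null; python3 t.py
python3 -m jog '[{"linear":[0,0,0],"roll":0.4},{"linear":[0,0,0],"roll":0.4}]'>/dev/null; python3 t.py
python3 -m jog '[{"linear":[0,0,0],"roll":0.4},{"linear":[0,0,0],"roll":0.4}]'>/dev/null; python3 t.py
```

```text
t 6.02 F [-4.8  1.1  7.4] M [0.17 0.76 0.14] yaz -44.08 q6 49.6 w 0.0347 79.60065343882889 [0.5397 0.1706 0.2072]
t 6.18 F [-3.8  1.5  7.2] M [0.19 0.71 0.11] yaz -48.08 q6 53.6 w 0.0347 79.60620781872422 [0.5396 0.1706 0.2072]
t 6.35 F [-4.8  0.9  7.7] M [0.12 0.73 0.16] yaz -52.08 q6 57.6 w 0.0346 79.61068712873384 [0.5396 0.1706 0.2072]
t 6.52 F [-4.   1.1  7. ] M [0.19 0.81 0.15] yaz -56.08 q6 61.6 w 0.0348 79.61514856433496 [0.5396 0.1707 0.2072]
t 6.68 F [-4.5  2.   7.8] M [0.19 0.8  0.09] yaz -60.07 q6 65.6 w 0.0346 79.61919105844572 [0.5396 0.1707 0.2072]
```

```bash
python3 -m jog '[{"linear":[0,0,0],"roll":0.4},{"linear":[0,0,0],"roll":0.4}]'>/dev/null; python3 t.py
python3 -m jog '[{"linear":[0,0,0],"roll":0.4},{"linear":[0,0,0],"roll":0.4}]'>/dev/null; python3 t.py
python3 -m jog '[{"linear":[0,0,0],"roll":0.4},{"linear":[0,0,0],"roll":0.4}]'>/dev/null; python3 t.py
```

```text
t 6.85 F [-4.3  2.5  6.7] M [0.18 0.76 0.15] yaz -64.08 q6 69.6 w 0.0346 79.62235871236771 [0.5396 0.1707 0.2072]
t 7.02 F [-4.4  1.4  7.5] M [0.21 0.79 0.1 ] yaz -68.07 q6 73.6 w 0.0351 79.62487776763737 [0.5396 0.1707 0.2072]
t 7.18 F [-5.7  1.8  7.1] M [0.19 0.82 0.73] yaz -72.02 q6 77.6 w 0.0348 79.64482201030478 [0.5396 0.1707 0.2072]
```

Mz jumped from about 0.1 to 0.73 N·m between −68° and −72°, so the nut is seated after about 0.77 rad of turn. The next alignment predicted from the hole at −35.5° is at yaz −95.5°. I'll stop short of that and look.

```bash
python3 -m jog '[{"linear":[0,0,0],"roll":0.4},{"linear":[0,0,0],"roll":0.4},{"linear":[0,0,0],"roll":0.4},{"linear":[0,0,0],"roll":0.4},{"linear":[0,0,0],"roll":0.4}]'>/dev/null; python3 t.py
python3 -m jog '[{"linear":[0,0,0],"roll":0.4},{"linear":[0,0,0],"roll":0.4},{"linear":[0,0,0],"roll":0.4},{"linear":[0,0,0],"roll":0.2},{"linear":[0,0,0],"roll":0}]'>/dev/null; python3 t.py
python3 -m jog '[{"linear":[0,0,0],"roll":0},{"linear":[0,0,0],"roll":0},{"linear":[0,0,0],"roll":0},{"linear":[0,0,0],"roll":0},{"linear":[0,0,0],"roll":0}]' 1 >/dev/null;python3 t.py
```

```text
t 7.6 F [-4.5  1.4  7.1] M [0.17 0.86 0.76] yaz -82.0 q6 87.6 w 0.0348 79.57186805899255 [0.5395 0.1708 0.2072]
t 8.02 F [-5.   1.   8.4] M [0.25 0.8  0.66] yaz -88.96 q6 94.5 w 0.0345 79.6629738563206 [0.5395 0.1708 0.2072]
t 8.43 F [-0.3  0.3  1.1] M [0.01 0.01 0.04] yaz -89.01 q6 94.5 w 0.0854 0.0 [0.54   0.1703 0.2062]
```

```bash
python3 -m jog '[{"linear":[0,0,-0.6],"roll":0},{"linear":[0,0,-0.6],"roll":0},{"linear":[0,0,0],"roll":-0.88},{"linear":[0,0,0],"roll":-0.88},{"linear":[0,0,0],"roll":-0.88},{"linear":[0,0,0],"roll":-0.88},{"linear":[0,0,0],"roll":-0.88},{"linear":[0.05,0.84,0.06],"roll":0},{"linear":[0.05,0.84,0.06],"roll":0},{"linear":[0.05,0.84,0.06],"roll":0},{"linear":[0,0,0],"roll":0},{"linear":[0,0,0],"roll":0}]'
python3 - <<'E'
from h import *
c,im=snap('wrist','w4.png'); C=np.array([.5395,.1708,0]); p=proj(c,C+[0,0,.23])[0]; print(p)
x,y=max(0,int(p[0])-44),int(p[1])-33; print(x,y)
cv2.imwrite('pics/w4z.png',cv2.resize(im[y:y+66,x:x+88],(800,600),interpolation=4))
for d in(-28,-35.5):
    th=np.radians(d); r=np.array([np.cos(th),np.sin(th),0]);n=np.array([-r[1],r[0],0])
    f=lambda R,w,zz:((proj(c,C+r*R+n*w+[0,0,zz])[0]-[x,y])*9.09).round().astype(int).tolist()
    print(d,'floor out',[f(.018,w,.2245) for w in(-.0035,.0035)],'wall bot',[f(.0115,w,.2255) for w in(-.0035,.0035)],'wall top',[f(.0115,w,.2325) for w in(-.0035,.0035)],'ctop',f(0,0,.24))
E
```

```text
time_s: 9.43
position: [0.5853, 0.0785, 0.2465]
tool_rot: [[0.922, 0.388, -0.001], [0.388, -0.922, 0.0], [-0.001, -0.0, -1.0]]
ft_force: [-0.3, -0.2, -0.5]
grip_width: 0.0854
gripper_force: 0.0
[ 62.09736441 282.51820212]
18 249
-28 floor out [[724, 114], [628, 20]] wall bot [[634, 191], [537, 98]] wall top [[570, 249], [469, 153]] ctop [293, 396]
-35.5 floor out [[748, 151], [664, 49]] wall bot [[648, 217], [563, 115]] wall top [[584, 275], [496, 170]] ctop [293, 396]
```

View pics/w4z.png

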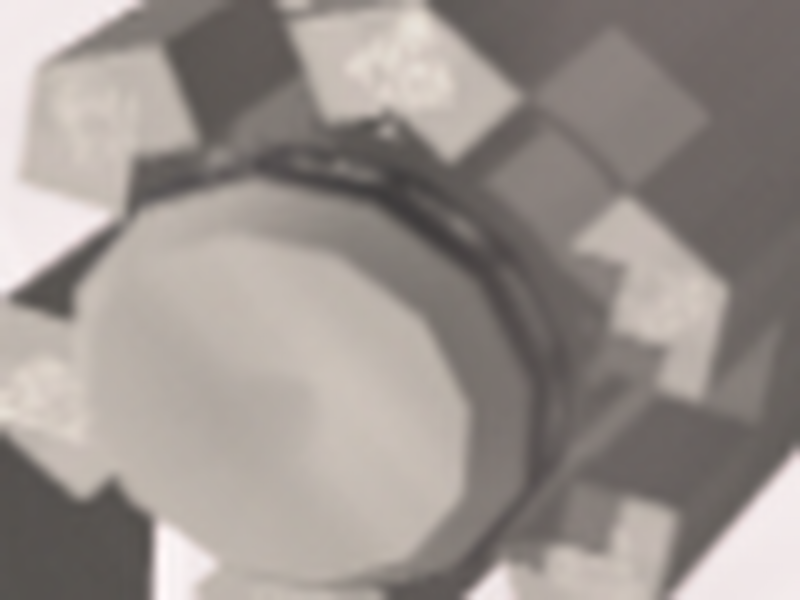

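w4 shows the slot floor with corners (615,28), (710,115), (625,190), (525,100). The inner quad past the riser has corners (545,125), (485,175), (620,190), and I read it as the hole floor, about 8–9° clockwise of the slot. That agrees with −35.7° from the arms, so I'll regrip and finish the turn.

```bash
python3 -m jog '[{"linear":[0,0,-0.25],"roll":0},{"linear":[-0.04,-0.64,0],"roll":0},{"linear":[-0.04,-0.64,0],"roll":0},{"linear":[-0.04,-0.64,0],"roll":0},{"linear":[-0.04,-0.65,0],"roll":0},{"linear":[0,0,0],"roll":0.83},{"linear":[0,0,0],"roll":0.83},{"linear":[0,0,0],"roll":0.83},{"linear":[0,0,0],"roll":0.83},{"linear":[0,0,0],"roll":0.84},{"linear":[0,0,0],"roll":0},{"linear":[0,0,0],"roll":0}]' >/dev/null; python3 t.py
```

```text
t 10.48 F [-0.2 -0.1 -0.2] M [-0.02  0.01  0.02] yaz -87.61 q6 93.4 w 0.085 0.0 [0.5383 0.1729 0.2574]
```

```bash
python3 -m jog '[{"linear":[0.03,0.05,0],"roll":0.08},{"linear":[0,0,0.6],"roll":0},{"linear":[0,0,0.4],"roll":0},{"linear":[0,0,0.25],"roll":0},{"linear":[0,0,0],"roll":0},{"linear":[0,0,0],"roll":0}]' >/dev/null; python3 t.py
python3 -m jog '[{"linear":[0,0,0],"roll":0},{"linear":[0,0,0],"roll":0},{"linear":[0,0,0],"roll":0},{"linear":[0,0,0],"roll":0},{"linear":[0,0,0],"roll":0},{"linear":[0,0,0],"roll":0},{"linear":[0,0,0],"roll":0},{"linear":[0,0,0],"roll":0}]' -1 80 >/dev/null; python3 t.py
python3 -m jog '[{"linear":[0,0,0],"roll":0.3},{"linear":[0,0,0],"roll":0.3},{"linear":[0,0,0],"roll":0.3},{"linear":[0,0,0],"roll":0.3},{"linear":[0,0,0],"roll":0}]' >/dev/null; python3 t.py
```

```text
t 10.98 F [-0.3 -0.5  0.8] M [ 0.01 -0.02 -0.04] yaz -88.17 q6 93.7 w 0.0854 0.0 [0.5402 0.1701 0.2074]
t 11.65 F [-1.4  3.7  6.3] M [0.54 0.2  0.12] yaz -88.16 q6 93.7 w 0.0347 79.88818840734439 [0.5403 0.1708 0.2082]
t 12.07 F [-1.7  3.1  5.7] M [0.47 0.22 0.64] yaz -94.18 q6 99.7 w 0.0346 80.32887549286897 [0.5403 0.1707 0.2081]
```

```bash
python3 -m jog '[{"linear":[0,0,0],"roll":0.26},{"linear":[0,0,0],"roll":0.26},{"linear":[0,0,0],"roll":0}]' >/dev/null; python3 t.py
python3 -m jog '[{"linear":[0,0,0],"roll":0},{"linear":[0,0,0],"roll":0},{"linear":[0,0,0],"roll":0},{"linear":[0,0,0],"roll":0},{"linear":[0,0,0],"roll":0}]' 1 >/dev/null
python3 -m jog '[{"linear":[0,0,-0.6],"roll":0},{"linear":[0,0,-0.6],"roll":0},{"linear":[0,0,0],"roll":-0.95},{"linear":[0,0,0],"roll":-0.95},{"linear":[0,0,0],"roll":-0.95},{"linear":[0,0,0],"roll":-0.95},{"linear":[0,0,0],"roll":-0.95},{"linear":[0.05,0.84,0.06],"roll":-0.1},{"linear":[0.05,0.84,0.06],"roll":0},{"linear":[0.05,0.84,0.06],"roll":0},{"linear":[0,0,0],"roll":0},{"linear":[0,0,0],"roll":0}]' >/dev/null; python3 t.py
python3 - <<'E'
from h import *
c,im=snap('wrist','w5.png'); C=np.array([.5399,.1707,0]); p=proj(c,C+[0,0,.23])[0]; print(p)
x,y=max(0,int(p[0])-44),int(p[1])-33; print(x,y)
cv2.imwrite('pics/w5z.png',cv2.resize(im[y:y+66,x:x+88],(800,600),interpolation=4))
for d in(-35.7,):
    th=np.radians(d); r=np.array([np.cos(th),np.sin(th),0]);n=np.array([-r[1],r[0],0])
    f=lambda R,w,zz:((proj(c,C+r*R+n*w+[0,0,zz])[0]-[x,y])*9.09).round().astype(int).tolist()
    print(d,'floor out',[f(.018,w,.2245) for w in(-.0035,.0035)],'wall bot',[f(.0115,w,.2255) for w in(-.0035,.0035)],'wall top',[f(.0115,w,.2325) for w in(-.0035,.0035)],'ctop',f(0,0,.24))
E
```

```text
t 12.32 F [-0.9  3.2  6.3] M [0.48 0.14 0.68] yaz -96.77 q6 102.3 w 0.0349 80.35554780442453 [0.5403 0.1707 0.2082]
t 13.73 F [-0.4  0.7 -0.1] M [ 0.06 -0.   -0.02] yaz -72.71 q6 68.4 w 0.0859 0.0 [0.5761 0.0742 0.2474]
[ 62.75881713 280.68363973]
18 247
-35.7 floor out [[736, 127], [643, 30]] wall bot [[643, 201], [550, 105]] wall top [[580, 258], [482, 159]] ctop [300, 396]
```

View pics/w5z.png

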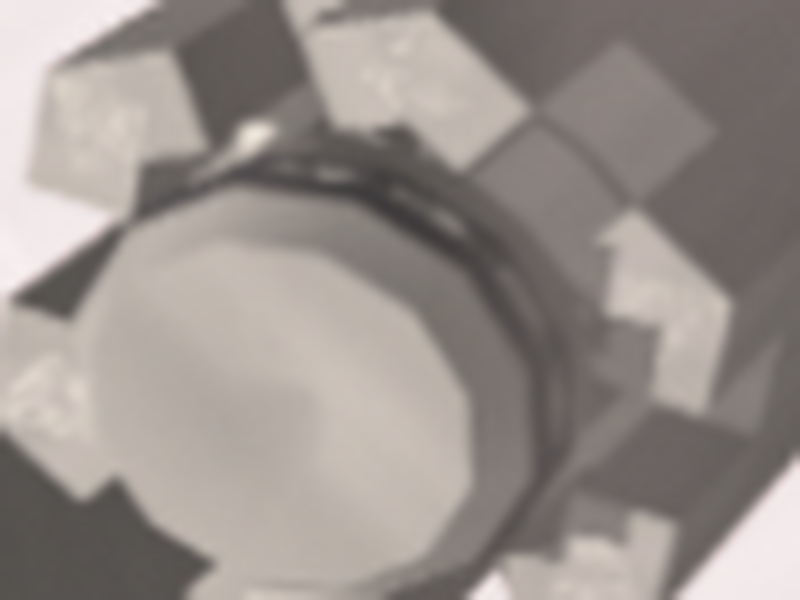

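The inner quad (535,120)–(475,175)–(630,205) now spans the full slot width in line with the slot's edges at (535,110), so slot and hole are aligned. Next is the pin.

```bash
python3 -m jog '[{"linear":[0,0,-0.3],"roll":0},{"linear":[-0.548,0.74,0],"roll":0},{"linear":[-0.548,0.74,0],"roll":0},{"linear":[-0.548,0.74,0],"roll":0},{"linear":[-0.548,0.74,0],"roll":0},{"linear":[-0.548,0.74,0],"roll":0},{"linear":[-0.548,0.74,0],"roll":0},{"linear":[-0.548,0.74,0],"roll":0},{"linear":[-0.548,0.74,0],"roll":0},{"linear":[-0.548,0.74,0],"roll":0},{"linear":[-0.548,0.74,0],"roll":0}]' >/dev/null
python3 -m jog '[{"linear":[0,0,0.8],"roll":0.71},{"linear":[0,0,0.8],"roll":0.71},{"linear":[0,0,0.8],"roll":0.71},{"linear":[0,0,0.8],"roll":0},{"linear":[0,0,0],"roll":0},{"linear":[0,0,0],"roll":0}]' >/dev/null; python3 t.py
cat > pin.py <<'E'
from h import *
c,im=snap('wrist','pin.png'); g=cv2.cvtColor(im,cv2.COLOR_BGR2GRAY); hsv=cv2.cvtColor(im,cv2.COLOR_BGR2HSV)
p=proj(c,[[.4456,-.275,.01],[.502,-.2685,.01]]); print('pred',p.round())
x0,y0=(p.min(0)-40).astype(int).clip(0); x1,y1=(p.max(0)+40).astype(int)
sub=g[y0:y1,x0:x1]; print('box',x0,y0,x1,y1,'bg',np.percentile(sub,[2,10,25,50,75,90]))
# coarse map
s=cv2.resize(sub,None,fx=1/4,fy=1/4,interpolation=cv2.INTER_AREA)
for r in s: print(' '.join(f'{v:3d}' for v in r))
E
python3 pin.py
```

```text
t 15.2 F [ 0.6 -0.5 -0.2] M [0.01 0.04 0.04] yaz -83.11 q6 39.5 w 0.0853 0.0 [ 0.4555 -0.2715  0.132 ]
pred [[279. 223.]
 [279. 146.]]
box 238 106 319 262 bg [146. 157. 225. 226. 226. 227.]
227 227 227 227 227 227 227 227 227 227 227 227 227 227 227 227 227 226 226 226
227 227 227 227 227 227 227 227 227 227 227 227 227 227 227 227 226 226 226 226
227 227 227 227 227 227 227 227 227 227 227 227 227 227 227 227 226 226 226 226
227 227 227 227 227 227 227 227 227 227 227 227 227 227 227 227 227 226 226 226
227 227 227 227 227 227 227 227 227 227 227 227 227 227 227 227 226 227 227 226
227 227 227 227 227 227 227 227 227 227 227 227 227 227 227 227 226 226 226 227
227 227 227 227 227 227 227 227 227 227 227 227 227 227 227 227 227 226 226 226
226 226 226 227 227 227 227 227 227 220 226 211 215 227 226 226 226 226 226 226
226 226 226 226 226 226 226 227 222 167 194 177 166 207 226 226 226 226 226 226
226 226 226 226 226 226 226 226 218 196 174 158 150 204 226 226 226 226 226 226
226 226 226 226 226 226 226 226 218 194 181 161 150 215 226 226 226 226 226 226
226 226 226 226 226 226 226 22
[... 1509 characters left out ...]
 225 214 189 185 181 149 149 149 149 190 225 225 225 225 225
225 225 225 225 225 225 210 188 184 180 163 187 186 176 203 225 225 225 225 225
225 225 225 225 225 225 218 201 197 193 200 226 225 225 225 225 225 225 225 225
225 225 225 225 225 225 225 225 225 226 225 225 225 225 225 225 225 225 225 225
225 225 225 225 225 225 225 225 225 225 225 225 225 225 225 225 225 225 225 225
225 225 225 225 225 225 225 225 225 225 225 225 225 225 225 225 225 225 225 225
225 225 225 225 225 225 225 225 225 225 225 225 225 225 225 225 225 225 213 206
225 225 225 225 225 225 225 225 225 225 225 225 225 225 225 220 184 165 163 162
225 225 225 225 225 225 225 225 225 225 225 225 225 225 207 177 181 182 182 181
```

```bash
cat > pin2.py <<'E'
from h import *
c=optics.calibration('wrist'); g=cv2.cvtColor(cv2.imread('pics/pin.png'),cv2.COLOR_BGR2GRAY).astype(float)
def left(v,a,b,th=207):
    r=g[v,a:b]; i=np.argmax(r<th); return a+i-1+(r[i-1]-th)/(r[i-1]-r[i])
H=np.array([[left(v,255,285),v] for v in range(207,232)]); S=np.array([[left(v,262,290,200),v] for v in range(142,198)])
def fit(P,z):
    W=plane(c,P,z)[:,:2]; vx,vy,x0,y0=cv2.fitLine(W.astype(np.float32),cv2.DIST_HUBER,0,1e-4,1e-4).ravel(); 
    s=np.sign(vx); return np.degrees(np.arctan2(vy*s,vx*s)),W[0],W[-1]
print(fit(H,.016)); print(fit(S,.011))
for u in (268,272,276): print(u,g[196:208,u].astype(int),g[226:242,u].astype(int))
for v in(212,226): print(g[v,260:284].astype(int))
print(g[130:146,279].astype(int),g[130:146,276].astype(int))
E
python3 pin2.py
```

```text
(np.float32(5.0294814), array([ 0.45883388, -0.26439002]), array([ 0.44033565, -0.26568832]))
(np.float32(4.0512714), array([ 0.50566109, -0.26658508]), array([ 0.46577907, -0.26964515]))
268 [225 225 225 226 226 191 113  84  86 108 153 184] [189 189 189 188 187 188 188 188 186 183 209 224 225 226 225 225]
272 [219 220 220 220 221 221 223 222 167 114 145 176] [186 185 184 184 184 183 183 183 183 180 199 223 226 225 225 225]
276 [127 132 132 132 136 134 115 105  96  91 137 167] [181 181 180 180 180 180 180 180 180 179 189 222 226 225 226 225]
[225 226 226 225 221 198 195 191 191 190 187 187 188 187 185 184 183 182
 182 175 143 128 148 149]
[226 225 225 223 210 198 191 190 189 186 186 186 186 183 182 181 181 180
 176 153 129 142 149 149]
[227 227 227 227 227 227 227 227 222 203 177 148 142 142 146 150] [227 228 227 227 228 228 227 189 166 164 160 155 179 188 186 185]
```

```bash
python3 -m jog '[{"linear":[-0.24,-0.016,0],"roll":0.38},{"linear":[0,0,0.7],"roll":0},{"linear":[0,0,0.7],"roll":0},{"linear":[0,0,0.7],"roll":0},{"linear":[0,0,0.5],"roll":0},{"linear":[0,0,0.2],"roll":0},{"linear":[0,0,0],"roll":0},{"linear":[0,0,0],"roll":0}]' 0 25 >/dev/null; python3 t.py
```

```text
t 15.92 F [ 0.2 -0.2  0.1] M [-0.01 -0.04 -0.03] yaz -85.13 q6 40.7 w 0.043 0.0 [ 0.4462 -0.2736  0.0215]
```

```bash
python3 -m jog '[{"linear":[0,-0.04,0.18],"roll":0},{"linear":[0,0,0.16],"roll":0},{"linear":[0,0,0],"roll":0},{"linear":[0,0,0],"roll":0}]' >/dev/null; python3 t.py;python3 -m jog '[{"linear":[0,0,0],"roll":0},{"linear":[0,0,0],"roll":0},{"linear":[0,0,0],"roll":0},{"linear":[0,0,0],"roll":0},{"linear":[0,0,0],"roll":0},{"linear":[0,0,0],"roll":0},{"linear":[0,0,0],"roll":0},{"linear":[0,0,0],"roll":0}]' -1 25 >/dev/null; python3 t.py
```

```text
t 16.25 F [ 0.9 -0.2  0.2] M [-0.06  0.03 -0.01] yaz -85.11 q6 40.8 w 0.0425 0.0 [ 0.4456 -0.2713  0.0064]
t 16.92 F [-1.1  0.2  5.8] M [0.04 0.08 0.  ] yaz -85.11 q6 40.7 w 0.011 27.810523509979248 [ 0.4457 -0.2715  0.0066]
```

```bash
python3 -m jog '[{"linear":[0,0,-0.2],"roll":0},{"linear":[0,0,-0.5],"roll":0},{"linear":[0,0,-0.8],"roll":0},{"linear":[0,0,-0.8],"roll":0},{"linear":[0,0,0],"roll":0},{"linear":[0,0,0],"roll":0}]' - 45 >/dev/null; python3 t.py
python3 - <<'E'
from h import *
c,im=snap('wrist','hold.png'); g=cv2.cvtColor(im,cv2.COLOR_BGR2GRAY)
s=env.observe(); R=np.array(s['tool_rot']);p=np.array(s['position'])
q=proj(c,[p+R@np.array([.014+d,0,-.0034]) for d in(0,24,48) for d in [d/1000]]); print('pred shoulder,mid,tip',q.round(1))
x=int(q[0,0])-20
for v in range(int(q[2,1])-16,int(q[0,1])+6,4): print(v,' '.join(f'{k:3d}' for k in g[v,x:x+40]))
E
```

```text
t 17.42 F [-1.2  0.5 -0.6] M [ 0.02 -0.02  0.04] yaz -85.1 q6 40.7 w 0.0107 46.818442940711975 [ 0.446  -0.2717  0.0999]
pred shoulder,mid,tip [[273.7 260.8]
 [273.7 204.8]
 [273.6 143.2]]
127 221 221 221 221 221 221 221 221 221 221 221 221 221 221 221 221 222 221 221 221 221 221 221 221 221 221 221 221 221 221 221 221 221 221 221 221 221 221 221 221
131 221 221 221 221 221 221 221 221 221 221 221 221 221 221 221 221 221 221 221 221 221 221 221 221 221 221 221 221 222 221 221 221 221 221 221 221 221 221 221 221
135 221 221 221 222 221 221 221 221 221 222 221 221 221 221 221 221 221 222 221 221 221 221 221 221 221 221 221 221 221 221 221 221 221 221 221 221 221 221 221 221
139 221 221 221 221 221 221 221 221 221 221 221 221 221 221 221 221 221 222 222 221 221 222 222 222 222 222 222 222 221 221 221 221 221 221 221 221 221 221 221 221
143 221 221 221 221 221 221 221 221 221 221 221 221 221 221 222 222 222 212 174 173 172 167 158 137 119 107 154 220 224 222 221 221 221 221 221 221 221 221 221 221
147 220 221 220 221 220 220 220 220 220 220 220 221 221 221 221 212 180 171 169 168 163 158
[... 4128 characters left out ...]
 220 221 220 220 220 220 220 220 220 220 220
251 220 220 220 220 219 220 220 220 220 220 220 220 220 220 220 217 200 188 193 192 202 192 180 166 150 134 116 107 148 220 221 220 220 220 220 220 220 219 219 219
255 220 220 220 220 220 220 220 220 221 220 219 212 191 191 192 187 178 189 199 204 204 192 180 166 151 134 117 106 134 190 194 192 192 201 218 220 221 219 219 219
259 220 220 220 220 220 220 221 218 188 128 103  89  83  83  83  91 132 188 199 203 203 192 180 166 151 133 118 107  96  83  80  79  80  78  77  79 128 202 220 219
263 220 220 219 220 220 220 221 210 157 119 102  88  86  87  85  85  83  83  85  93 101 105 100  92  90  87  85  83  84  83  84  83  83  83  81  79 107 174 221 220
```

```bash
python3 -m jog '[{"linear":[0,0,-0.9],"roll":0},{"linear":[0,0,-1],"roll":0},{"linear":[0,0,-1],"roll":0},{"linear":[0,0,-1],"roll":0},{"linear":[0,0,-1],"roll":0},{"linear":[0.118,-0.872,0],"roll":0},{"linear":[0.118,-0.872,0],"roll":0},{"linear":[0.118,-0.872,0],"roll":0},{"linear":[0.118,-0.872,0],"roll":0},{"linear":[0.118,-0.872,0],"roll":0},{"linear":[0.118,-0.872,0],"roll":0},{"linear":[0.118,-0.872,0],"roll":0}]' >/dev/null
python3 -m jog '[{"linear":[0.118,-0.872,0],"roll":0},{"linear":[0.118,-0.872,0],"roll":0},{"linear":[0.118,-0.872,0],"roll":0},{"linear":[0.118,-0.872,0],"roll":0},{"linear":[0.118,-0.872,0],"roll":0},{"linear":[0.118,-0.872,0],"roll":0},{"linear":[0.118,-0.872,0],"roll":0}]' >/dev/null
python3 -m jog '[{"linear":[0,0,0],"roll":0.9},{"linear":[0,0,0],"roll":0.9},{"linear":[0,0,0],"roll":0.9},{"linear":[0,0,0],"roll":0.9},{"linear":[0,0,0],"roll":0.9},{"linear":[0,0,0],"roll":0.9},{"linear":[0,0,0],"roll":0.9},{"linear":[0,0,0],"roll":0.9},{"linear":[0,0,0],"roll":0.92},{"linear":[0,0,0],"roll":0},{"linear":[0,0,0],"roll":0}]' >/dev/null
cat > ins.py <<'E'
from h import *
s=env.observe();R=np.array(s['tool_rot']);p=np.array(s['position']); C=np.array([.5397,.1708]);a=np.radians(-35.7);u=np.array([np.cos(a),np.sin(a)])
yaz=np.degrees(np.arctan2(R[1,1],R[0,1])); e=p[:2]-C
along=e@u; lat=e@np.array([-u[1],u[0]])
d=R[:2,:2].T
print('t',round(s['time_s'],2),'F',np.round(s['ft_force'],1),'Falong',round(float(s['ft_force'][:2]@u),1),'M',np.round(s['wrist_torque'],2),'yaz',round(yaz,2),'along mm',round(along*1e3,2),'lat',round(lat*1e3,2),'z',round(p[2],4),'tilt',np.round(R[2],4))
for nm,al in(('pre',-.086),('seat',-.0322)):
    t=C+al*u; dv=np.r_[t,.2256]-p; print(nm,'units',np.round(R.T@dv/.04,3))
E
python3 ins.py
```

```text
t 19.97 F [ 0.2 -1.  -0.9] Falong 0.8 M [-0.06 -0.01  0.  ] yaz -125.57 along mm -86.07 lat -0.33 z 0.2931 tilt [-0.0017  0.0018 -1.    ]
pre units [ 0.005 -0.011  1.688]
seat units [ 1.35  -0.008  1.685]
```

```bash
python3 -m jog '[{"linear":[0,-0.01,0.6],"roll":0.02},{"linear":[0,0,0.6],"roll":0},{"linear":[0,0,0.4],"roll":0},{"linear":[0,0,0.09],"roll":0},{"linear":[0,0,0],"roll":0},{"linear":[0,0,0],"roll":0}]' >/dev/null; python3 ins.py
python3 - <<'E'
from h import *
c,im=snap('wrist','pre.png'); g=cv2.cvtColor(im,cv2.COLOR_BGR2GRAY)
C=np.array([.5397,.1708,0]);a=np.radians(-35.7);u=np.array([np.cos(a),np.sin(a),0]);n=np.array([-u[1],u[0],0])
print(proj(c,[C-u*.018+[0,0,.2245],C-u*.018+n*.0035+[0,0,.234],C-u*.018-n*.0035+[0,0,.234],C+[0,0,.24],C-u*.024+[0,0,.229]]).round(1))
q=proj(c,[C-u*.018+[0,0,.234]])[0]; x,y=q.astype(int)
for v in range(y-24,y+22,2): print(v,' '.join(f'{k:3d}' for k in g[v,x-30:x+32:2]))
print(x-30)
E
```

```text
t 20.47 F [ 0.2 -0.2  1. ] Falong 0.3 M [0.02 0.01 0.01] yaz -125.75 along mm -85.73 lat 0.47 z 0.2274 tilt [ 5.e-04 -6.e-04 -1.e+00]
pre units [-0.007  0.012  0.044]
seat units [1.338 0.011 0.045]
[[276.1 125.6]
 [266.4 127.1]
 [285.9 127.1]
 [276.2  72.4]
 [276.1 142.6]]
103 194 192 192 133 114 106 191 193 193 193 192 192 192 192 190 188 188 185 183 178 176 174 171 170 157  99 114 109 179 189 163
105 187 166 188 177 108 115 118 160 181 190 190 189 189 188 188 187 184 181 179 177 175 172 157 136 100 115 117 142 195 193 194
107 179 189 188 188 131 117 116 106 100 113 138 161 189 189 188 187 187 183 177 153 130 102  94 106 114 123 107 187 195 195 183
109 188 188 186 186 182 108 121 121 123 122 112 104  99 130 153 172 150 114  96 104 114 123 122 121 121 115 141 195 195 183 129
111 186 186 187 185 187 162 111 115 129 125 126 118 126 119 111 103 109 116 125 126 131 162 164 163 164 168 182 190 182 128 127
113 186 203 230 227 208 200 192 194 195 193 193 122 126 125 128 127 124 122 123 123 134 189 188 186 186 187 186 186 189 155 126
115 184 216 222 227 228 228 218 195 194 193 193 121 125 12
[... 1421 characters left out ...]
 241 240 241 241 240 239 238 238 238 237 239 241 241 241
139 238 239 239 239 240 240 239 238 239 239 240 243 244 243 242 242 242 241 240 240 241 241 239 238 238 237 237 239 241 242 241
141 239 239 239 239 239 240 239 239 239 239 240 243 242 162 146 130 187 242 239 240 241 241 239 238 238 237 237 240 241 241 241
143 239 239 239 239 240 240 239 238 239 239 240 243 236 149 154 137 126 242 240 240 241 241 239 238 238 238 238 240 241 242 241
145 239 239 239 239 240 241 239 238 239 238 240 244 184 151 154 138 118 180 241 240 241 240 239 238 238 238 237 240 241 241 241
147 238 238 238 239 240 241 239 238 239 239 240 235 147 149 148 134 119 127 240 241 241 241 239 237 238 238 237 240 241 242 241
246
```

```bash
python3 -m jog '[{"linear":[0,0.015,0.045],"roll":0},{"linear":[0,0,0],"roll":0},{"linear":[0,0,0],"roll":0}]' >/dev/null; python3 ins.py
python3 -m jog '[{"linear":[0.07,0,0],"roll":0},{"linear":[0.07,0,0],"roll":0},{"linear":[0.07,0,0],"roll":0},{"linear":[0,0,0],"roll":0}]' >/dev/null; python3 ins.py
```

```text
t 20.77 F [ 0.2  0.8 -1.2] Falong -0.3 M [ 0.02  0.01 -0.02] yaz -125.79 along mm -85.89 lat -0.33 z 0.2254 tilt [ 6.e-04 -6.e-04 -1.e+00]
pre units [-0.003 -0.008 -0.005]
seat units [ 1.342 -0.01  -0.004]
t 21.1 F [0.  0.1 0.4] Falong -0.0 M [-0.02  0.    0.04] yaz -125.83 along mm -76.92 lat -0.42 z 0.2249 tilt [ 2.e-04 -0.e+00 -1.e+00]
pre units [-0.227 -0.01  -0.018]
seat units [ 1.118 -0.013 -0.017]
```

```bash
python3 -m jog '[{"linear":[0,-0.005,-0.016],"roll":0},{"linear":[0.05,0,0],"roll":0},{"linear":[0.05,0,0],"roll":0},{"linear":[0,0,0],"roll":0}]' >/dev/null; python3 ins.py
python3 -m jog '[{"linear":[0.05,0,0],"roll":0},{"linear":[0.05,0,0],"roll":0},{"linear":[0,0,0],"roll":0}]' >/dev/null; python3 ins.py
```

```text
t 21.43 F [ 0.3  0.4 -1.7] Falong 0.0 M [ 0.    0.01 -0.  ] yaz -125.81 along mm -73.24 lat -0.21 z 0.2255 tilt [ 1.e-04  0.e+00 -1.e+00]
pre units [-0.319 -0.005 -0.001]
seat units [ 1.026e+00 -7.000e-03 -1.000e-03]
t 21.68 F [ 0.1  0.3 -0.2] Falong -0.1 M [ 0.   -0.03 -0.05] yaz -125.82 along mm -69.21 lat -0.22 z 0.2255 tilt [ 1.e-04 -0.e+00 -1.e+00]
pre units [-0.42  -0.005 -0.002]
seat units [ 0.925 -0.007 -0.001]
```

```bash
python3 -m jog '[{"linear":[0.08,0,0],"roll":0},{"linear":[0.08,0,0],"roll":0},{"linear":[0.08,0,0],"roll":0},{"linear":[0,0,0],"roll":0}]' >/dev/null; python3 ins.py|head -1
python3 -m jog '[{"linear":[0.08,0,0],"roll":0},{"linear":[0.08,0,0],"roll":0},{"linear":[0.08,0,0],"roll":0},{"linear":[0,0,0],"roll":0}]' >/dev/null; python3 ins.py|head -1
python3 -m jog '[{"linear":[0.08,0,0],"roll":0},{"linear":[0.08,0,0],"roll":0},{"linear":[0.08,0,0],"roll":0},{"linear":[0,0,0],"roll":0}]' >/dev/null; python3 ins.py
```

```text
t 22.02 F [ 1.  -0.6  0.8] Falong 1.2 M [ 0.02  0.02 -0.03] yaz -125.83 along mm -59.3 lat -0.27 z 0.2255 tilt [ 2.e-04  0.e+00 -1.e+00]
t 22.35 F [-0.1  0.3 -0.8] Falong -0.3 M [-0.02  0.01 -0.01] yaz -125.83 along mm -49.74 lat -0.29 z 0.2255 tilt [ 1.e-04  0.e+00 -1.e+00]
t 22.68 F [-0.8  0.   0. ] Falong -0.7 M [ 0.   -0.02  0.05] yaz -125.83 along mm -40.16 lat -0.29 z 0.2255 tilt [ 1.e-04  0.e+00 -1.e+00]
pre units [-1.146 -0.005 -0.002]
seat units [ 0.199 -0.008 -0.002]
```

```bash
python3 -m jog '[{"linear":[0.06,0,0],"roll":0},{"linear":[0.06,0,0],"roll":0},{"linear":[0.03,0,0],"roll":0},{"linear":[0,0,0],"roll":0}]' >/dev/null; python3 ins.py|head -1
python3 -m jog '[{"linear":[0.015,0,0],"roll":0},{"linear":[0,0,0],"roll":0}]' >/dev/null; python3 ins.py|head -1
python3 -m jog '[{"linear":[0.015,0,0],"roll":0},{"linear":[0,0,0],"roll":0}]' >/dev/null; python3 ins.py|head -1
python3 -m jog '[{"linear":[0.012,0,0],"roll":0},{"linear":[0,0,0],"roll":0}]' >/dev/null; python3 ins.py|head -1
```

```text
t 23.02 F [ 0.2 -0.3 -0.7] Falong 0.3 M [-0.01  0.01 -0.03] yaz -125.82 along mm -34.53 lat -0.29 z 0.2255 tilt [-0.  0. -1.]
t 23.18 F [-0.4 -0.4 -0.6] Falong -0.1 M [ 0.06 -0.    0.03] yaz -125.8 along mm -34.18 lat -0.28 z 0.2256 tilt [-1.e-04 -0.e+00 -1.e+00]
t 23.35 F [ 0.2 -0.2 -1.1] Falong 0.3 M [-0.    0.03  0.05] yaz -125.8 along mm -33.56 lat -0.29 z 0.2256 tilt [ 1.e-04 -0.e+00 -1.e+00]
t 23.52 F [-0.9  0.3 -0.7] Falong -0.9 M [0.05 0.06 0.02] yaz -125.8 along mm -33.16 lat -0.28 z 0.2256 tilt [-2.e-04  0.e+00 -1.e+00]
```

```bash
python3 -m jog '[{"linear":[0.012,0,0],"roll":0},{"linear":[0,0,0],"roll":0}]' >/dev/null; python3 ins.py|head -1
python3 -m jog '[{"linear":[0.012,0,0],"roll":0},{"linear":[0,0,0],"roll":0}]' >/dev/null; python3 ins.py|head -1
python3 -m jog '[{"linear":[0.012,0,0],"roll":0},{"linear":[0,0,0],"roll":0}]' >/dev/null; python3 ins.py|head -1
```

```text
t 23.68 F [-1.8  1.   1.4] Falong -2.0 M [0.26 0.34 0.01] yaz -125.79 along mm -32.99 lat -0.29 z 0.2256 tilt [-8.e-04  0.e+00 -1.e+00]
t 23.85 F [-3.2  2.9  1.6] Falong -4.3 M [ 0.48  0.63 -0.03] yaz -125.78 along mm -32.79 lat -0.29 z 0.2256 tilt [-1.4e-03  1.0e-04 -1.0e+00]
t 24.02 F [-5.5  3.9  2.6] Falong -6.8 M [0.63 0.84 0.08] yaz -125.77 along mm -32.66 lat -0.28 z 0.2256 tilt [-2.2e-03  1.0e-04 -1.0e+00]
```

```bash
python3 -m jog '[{"linear":[0,0,0],"roll":0},{"linear":[0,0,0],"roll":0},{"linear":[0,0,0],"roll":0},{"linear":[0,0,0],"roll":0},{"linear":[0,0,0],"roll":0}]' 0 20 >/dev/null; python3 ins.py|head -1
python3 -m jog '[{"linear":[0,0,-0.3],"roll":0},{"linear":[0,0,-0.6],"roll":0},{"linear":[0,0,-0.6],"roll":0},{"linear":[0,0,-0.6],"roll":0},{"linear":[0,0,0],"roll":0},{"linear":[0,0,0],"roll":0},{"linear":[0,0,0],"roll":0}]' >/dev/null; python3 ins.py|head -1
python3 - <<'E'
from h import *
c,im=snap('wrist','end.png'); g=cv2.cvtColor(im,cv2.COLOR_BGR2GRAY)
C=np.array([.5397,.1708,0]);a=np.radians(-35.7);u=np.array([np.cos(a),np.sin(a),0]);n=np.array([-u[1],u[0],0])
names=['shoulderL','shoulderR','rearL','rearR','tip']
P=[C-u*.018+n*.006+[0,0,.235],C-u*.018-n*.006+[0,0,.235],C-u*.042+n*.006+[0,0,.235],C-u*.042-n*.006+[0,0,.235],C+u*.03+[0,0,.229]]
q=proj(c,P).round(1); print(dict(zip(names,q.tolist())))
x,y=q[:4].min(0).astype(int)-12; X,Y=q[:4].max(0).astype(int)+14
for v in range(y,Y,3): print(v,' '.join(f'{k:3d}' for k in g[v,x:X:3]))
t=q[4].astype(int); print('tip'); 
for v in range(t[1]-12,t[1]+14,3): print(v,' '.join(f'{k:3d}' for k in g[v,t[0]-20:t[0]+20:3]))
E
```

```text
t 24.43 F [ 0.3 -0.1  0.5] Falong 0.3 M [0.03 0.04 0.01] yaz -125.82 along mm -31.39 lat -0.31 z 0.2256 tilt [ 4.e-04 -1.e-04 -1.e+00]
t 25.02 F [ 0.3  0.2 -0.7] Falong 0.1 M [-0.01 -0.03  0.03] yaz -125.81 along mm -31.76 lat -0.51 z 0.3087 tilt [-8.e-04  9.e-04 -1.e+00]
{'shoulderL': [264.2, 209.9], 'shoulderR': [283.9, 209.9], 'rearL': [264.6, 246.6], 'rearR': [283.7, 246.6], 'tip': [273.9, 128.4]}
197 232  97 108 127 203 191 190 190 190 191 189 166 128 185 100
200 206 180 190 176 107 160 194 194 189 175 126  94 192 204 196
203 236 188 222 188 195 196 130 107 125 120 190 193 205 210 195
206 240 217 220 188 194 195 203 181 180 180 191 187 232 199 179
209 239 240 226 191 194 195  98 223 145 106 187 191 210 223 180
212 239 240 240 243 242  98  90  91  93  89  91 212 239 243 243
215 239 240 240 242 241 179 178 179 182 183 182 194 239 242 242
218 240 240 240 242 240 197 202 197 198 195 192 193 239 243 242
221 240 240 240 243 240 198 201 198 197 195 192 194 239 243 242
224 240 240 240 242 240 198 202 199 197 194 193 194 240 242 242
227 240 240 241 242 240 197 202 198 197 194 193 194 239
[... 492 characters left out ...]
  58  56  58  58  83 250 247
254 236 229  75  58  59  59  59  58  59  58  59  58  57  71 251
257 229  74  59  58  58  57  56  59  59  58  58  57  57  59  74
tip
116 240 239 241 239 239 242 242 239 239 241 241 238 237 204
119 240 239 240 239 239 242 241 239 239 241 241 240 166 169
122 239 239 241 239 239 242 241 240 239 241 236 166 163 169
125 239 240 241 239 239 242 242 239 240 236 169 166 163 168
128 240 239 240 239 239 242 242 241 198 169 170 166 164 168
131 240 239 240 239 240 242 243 169 167 169 170 166 163 168
134 240 239 240 239 239 242 154 147 165 170 169 166 164 168
137 240 239 240 239 233 170 161 154 128 171 169 165 163 169
140 240 239 242 203 122  78 212 190 121  71  94 148 165 168
```

Run:
```python
from h import *
g=cv2.cvtColor(cv2.imread('pics/end.png'),cv2.COLOR_BGR2GRAY); c=optics.calibration('wrist')
for v in range(203,219): print(v,' '.join(f'{k:3d}' for k in g[v,254:296:2]))
print('tip')
for v in range(126,144): print(v,' '.join(f'{k:3d}' for k in g[v,258:292:2]))
C=np.array([.5397,.1708,0]);a=np.radians(-35.7);u=np.array([np.cos(a),np.sin(a),0])
for nm,P in(('edge nut .234',C-u*.018+[0,0,.234]),('far edge nut',C+u*.018+[0,0,.234]),('head front top',C-u*.018+[0,0,.235]),('2mm gap',C-u*.020+[0,0,.235]),('tip',C+u*.03+[0,0,.229]),('tip-2',C+u*.028+[0,0,.229]),('tip-2,up2',C+u*.028+[0,0,.231])): print(nm,proj(c,P).round(1))
```

```text
203 192 188 222 189 188 195 198 189 130  99 119 125 125 141 190 189 210 205 209 211 195
204 213 188 233 202 188 195 197 190 165 102 119 132 128 139 190 188 202 215 216 204 191
205 230 190 222 203 187 194 196 188 177 113 120 170 132 152 190 188 192 211 216 202 185
206 236 196 220 195 187 194 196 190 203 186 158 180 143 226 191 188 194 232 200 193 179
207 239 218 220 196 188 195 197 192 171 196 232 182 133 165 190 188 192 227 208 194 170
208 240 231 222 199 188 194 197 195 115 155 241 179 128 115 191 189 189 205 217 221 167
209 240 236 226 202 188 194 195 194  98 138 244 145 124 107 187 187 195 210 216 231 180
210 240 240 227 209 206 210 170 154  93 110 236 127 121  94 120 156 236 236 238 242 228
211 239 241 238 238 238 238 157 102  90  91 147 108  99  89  91 146 242 239 242 243 242
212 239 240 240 242 242 242 155  91  90  89  96  93  90  91  91 131 241 239 242 243 243
213 239 240 240 242 242 242 152 109 110 112 112 115 114 114 116 137 241 239 242 243 242
214 240 240 240 241 242 241 167 144 142 144 146 147 147 148 149 152 242 239 241 243 243
215 240 240 240 242 242 241 188 179 178 178 
[... 1089 characters left out ...]
68 166 162 165
137 240 240 239 240 198 170 158 163 154 124 150 171 171 168 165 163 165
138 240 241 240 234 171 165 164 160 156 129 144 169 171 167 166 163 165
139 240 242 241 197 159 127 183 213 180 145 117 120 150 153 165 162 165
140 241 243 203 135 102  78 190 229 190 152  89  71  94 101 148 165 166
141 243 214 119  77  58  57 191 229 190 153  82  57  61  63  98 160 166
142 234 121  62  54  54  59 189 229 191 153  82  58  59  58  61 109 164
143 152  60  52  53  57  59 189 228 191 153  82  60  59  58  57  65 124
edge nut .234 [[273.9 209.4]]
far edge nut [[273.8 149.9]]
head front top [[273.9 209.8]]
2mm gap [[273.9 213. ]]
tip [[273.7 128.2]]
tip-2 [[273.7 131.7]]
tip-2,up2 [[273.7 131.9]]
```

The head sits with an apparent 1–1.7 mm gap at its top edge, probably sag, with the tip row at 131.7 against 128 expected. I'll give a gentle push on the head's rear with closed fingers to make sure.

```bash
python3 -m jog '[{"linear":[-0.5,0,0],"roll":0},{"linear":[-0.5,-0.01,0],"roll":0},{"linear":[0,0,0],"roll":0},{"linear":[0,0,0],"roll":0},{"linear":[0,0,0.6],"roll":0},{"linear":[0,0,0.6],"roll":0},{"linear":[0,0,0.5],"roll":0},{"linear":[0,0,0.35],"roll":0},{"linear":[0,0,0],"roll":0},{"linear":[0,0,0],"roll":0}]' -1 20 >/dev/null; python3 ins.py
python3 -m jog '[{"linear":[0.1,0,0],"roll":0},{"linear":[0.1,0,0],"roll":0},{"linear":[0,0,0],"roll":0}]' >/dev/null; python3 ins.py|head -1
```

```text
t 25.9 F [ 0.4  0.6 -0.2] Falong -0.0 M [ 0.02 -0.04  0.01] yaz -125.84 along mm -71.09 lat 0.03 z 0.2271 tilt [-0.001   0.0012 -1.    ]
pre units [-0.373  0.002  0.038]
seat units [ 0.972 -0.002  0.037]
t 26.15 F [-0.5  0.3  0.8] Falong -0.6 M [0.04 0.02 0.04] yaz -125.84 along mm -62.49 lat 0.39 z 0.2284 tilt [ 0.0015 -0.0012 -1.    ]
```

```bash
python3 -m jog '[{"linear":[0.08,0.008,0.08],"roll":0},{"linear":[0.06,0,0],"roll":0},{"linear":[0,0,0],"roll":0}]' >/dev/null; python3 ins.py|head -1
python3 -m jog '[{"linear":[0.02,0,0],"roll":0},{"linear":[0,0,0],"roll":0}]' >/dev/null; python3 ins.py|head -1
python3 -m jog '[{"linear":[0.015,0,0],"roll":0},{"linear":[0,0,0],"roll":0}]' >/dev/null; python3 ins.py|head -1
python3 -m jog '[{"linear":[0.015,0,0],"roll":0},{"linear":[0,0,0],"roll":0}]' >/dev/null; python3 ins.py|head -1
```

```text
t 26.4 F [-0.2 -0.1 -0.2] Falong -0.1 M [-0.07 -0.   -0.  ] yaz -125.82 along mm -57.61 lat -0.24 z 0.2243 tilt [-1.e-04  1.e-04 -1.e+00]
t 26.57 F [0.2 0.6 0.9] Falong -0.2 M [ 0.   -0.05 -0.04] yaz -125.81 along mm -57.18 lat -0.17 z 0.2244 tilt [ 1.e-04 -1.e-04 -1.e+00]
t 26.73 F [-1.  -0.2  0.1] Falong -0.7 M [-0.02 -0.01  0.04] yaz -125.8 along mm -56.65 lat -0.15 z 0.2244 tilt [ 1.e-04 -1.e-04 -1.e+00]
t 26.9 F [ 0.1 -0.8  0.7] Falong 0.5 M [-0.02 -0.01 -0.04] yaz -125.8 along mm -56.02 lat -0.16 z 0.2244 tilt [ 1.e-04 -0.e+00 -1.e+00]
```

```bash
python3 -m jog '[{"linear":[0.015,0,0],"roll":0},{"linear":[0,0,0],"roll":0}]' >/dev/null; python3 ins.py|head -1
python3 -m jog '[{"linear":[0.015,0,0],"roll":0},{"linear":[0,0,0],"roll":0}]' >/dev/null; python3 ins.py|head -1
python3 -m jog '[{"linear":[0.015,0,0],"roll":0},{"linear":[0,0,0],"roll":0}]' >/dev/null; python3 ins.py|head -1
python3 -m jog '[{"linear":[0.015,0,0],"roll":0},{"linear":[0,0,0],"roll":0}]' >/dev/null; python3 ins.py|head -1
```

```text
t 27.07 F [-0.4  0.3 -0.5] Falong -0.5 M [ 0.01  0.   -0.02] yaz -125.8 along mm -55.39 lat -0.17 z 0.2244 tilt [-0. -0. -1.]
t 27.23 F [0.2 0.1 0.3] Falong 0.1 M [ 0.02  0.07 -0.  ] yaz -125.8 along mm -54.84 lat -0.19 z 0.2243 tilt [-2.e-04  0.e+00 -1.e+00]
t 27.4 F [-1.4  0.7 -0.6] Falong -1.5 M [0.08 0.04 0.03] yaz -125.81 along mm -54.22 lat -0.17 z 0.2244 tilt [-1.e-04 -0.e+00 -1.e+00]
t 27.57 F [-2.2  2.   0.4] Falong -2.9 M [ 0.17  0.3  -0.06] yaz -125.8 along mm -53.85 lat -0.2 z 0.2243 tilt [-5.e-04  1.e-04 -1.e+00]
```

```bash
python3 -m jog '[{"linear":[0.012,0,0],"roll":0},{"linear":[0,0,0],"roll":0}]' >/dev/null; python3 ins.py|head -1
python3 -m jog '[{"linear":[0.012,0,0],"roll":0},{"linear":[0,0,0],"roll":0}]' >/dev/null; python3 ins.py|head -1
python3 -m jog '[{"linear":[-0.3,0,0],"roll":0},{"linear":[-0.4,0,0],"roll":0},{"linear":[0,0,-0.7],"roll":0},{"linear":[0,0,-0.7],"roll":0},{"linear":[0.3,0,-0.7],"roll":0},{"linear":[0.3,0,0],"roll":0},{"linear":[0.3,0,0],"roll":0},{"linear":[0.2,0,0],"roll":0},{"linear":[0,0,0],"roll":0},{"linear":[0,0,0],"roll":0}]' 0 >/dev/null; python3 ins.py|head -1
python3 - <<'E'
from h import *
c,im=snap('wrist','end2.png'); g=cv2.cvtColor(im,cv2.COLOR_BGR2GRAY)
C=np.array([.5397,.1708,0]);a=np.radians(-35.7);u=np.array([np.cos(a),np.sin(a),0])
q=proj(c,[C-u*.018+[0,0,.234],C+u*.03+[0,0,.229],C+u*.028+[0,0,.229],C-u*.042+[0,0,.235],C-u*.044+[0,0,.235]]).round(1); print(q.tolist())
x,y=q[0].astype(int); print('col',x-12)
for v in range(y-3,y+9): print(v,' '.join(f'{k:3d}' for k in g[v,x-12:x+14:2]))
x,y=q[1].astype(int)
for v in range(y-3,y+10): print(v,' '.join(f'{k:3d}' for k in g[v,x-12:x+14:2]))
x,y=q[3].astype(int);print('rear',y-6,g[y-6:y+10,x])
E
```

```text
t 27.73 F [-2.   1.4  0.8] Falong -2.5 M [0.36 0.55 0.04] yaz -125.79 along mm -53.6 lat -0.21 z 0.2243 tilt [-1.1e-03  2.0e-04 -1.0e+00]
t 27.9 F [-4.2  3.7  0.5] Falong -5.6 M [ 0.64  0.82 -0.02] yaz -125.79 along mm -53.41 lat -0.23 z 0.2243 tilt [-1.7e-03  2.0e-04 -1.0e+00]
t 28.73 F [-0.1 -0.5  0.2] Falong 0.3 M [0.08 0.04 0.02] yaz -125.84 along mm -36.82 lat -0.46 z 0.3071 tilt [-0.0019  0.0017 -1.    ]
[[274.0, 202.0], [273.8, 119.5], [273.8, 123.0], [274.1, 239.9], [274.1, 242.9]]
col 262
199 205 208 196 188 150 182 147 184 133 123 190 188 195
200 194 196 196 189 110 173 125 178 133 108 190 189 189
201 187 194 196 190  96 119 131 140 125 108 188 188 191
202 190 197 195 187  94 122 215 125 110 101 150 171 219
203 229 229 167 120  90  97 137  96  93  92 104 138 238
204 241 241 131  94  96  95  98  95  97  97  98 129 241
205 241 241 135 125 125 125 126 127 127 127 126 139 241
206 241 241 160 162 161 160 162 161 161 162 160 147 241
207 241 241 188 198 196 193 196 194 192 192 188 156 241
208 241 240 192 204 203 200 201 198 196 195 191 157 241
209 241 240 191 204 202 200 200 197 1
[... 177 characters left out ...]
3 168 167
118 240 239 239 241 242 242 239 240 240 203 172 169 167
119 240 239 239 241 242 242 239 241 233 170 170 170 167
120 239 239 240 241 242 242 240 242 201 167 170 170 167
121 240 239 239 241 243 242 240 236 170 168 170 170 167
122 239 239 240 241 243 240 197 180 165 169 171 170 166
123 239 239 240 241 243 236 161 139 164 169 171 170 167
124 239 239 240 241 244 224 165 142 151 168 171 170 167
125 239 239 239 241 245 184 167 145 136 169 170 169 167
126 239 239 239 242 238 158 168 145 127 168 170 169 167
127 240 239 240 235 198 156 163 144 122 168 171 170 167
128 240 239 241 202 169 164 163 157 126 167 170 170 166
rear 233 [198 197 198 198 198 199 171  93  59  58  58  58  59  59  59  58]
```

```bash
python3 -c "
from rig import env
print(env.close_job())"
```

```text
the job is handed in; nothing more can be done
None
```

The nut seated after about 44°, then went a further 25° to the next slot in line with the cross hole; the lock pin is through with its head pushed against the nut (about 5.6 N) and let go, though its head may stand up to about 1 mm off (camera estimate); job handed in at about 29 s.

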